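# Load the viewing dish, then angle the mirror under it for the camera

### The job

Pick up the steel tray by its upright black grip and tip it close over the glass-bottomed dish of the viewing stand so that all four ceramic pellets slide gently in, without the gripper touching them, then set the empty tray upright on the bench and let it go. Now move the stand's mirror by the black ball on its lever until the red cross under the dish is reflected to the inspection camera's lens, seen in the middle of the mirror. Finish still holding the ball with the fingers, the mirror steady at that angle (it springs back when let go), with the camera, bottle, beaker and jar left where they were.

Things in the scene. Friction and masses are not known exactly. Their poses are not given: they have to be found in the camera images.
- stand: Fixed cream and grey viewing stand, 150 (x) by 166 (y) by 140 mm high. Origin: centre of its underside; x points towards the camera, y to the side with the lever, z up. On top a square dish with clear glass floor: 134 by 146 mm inside, floor at z = 121 mm, rim 8 mm thick, rim top at z = 140 mm. Below it, between two cheeks, is the mirror.
- dish (a point): Centre of the dish's glass floor, on its upper face, 121 mm above the bench.
- cross (a point): Centre of the red cross (34 mm) printed on the underside of the dish's glass floor, 115 mm above the bench, straight above the mirror's centre.
- mirror (a joint): Angle of the mirror, rad: 0 parked (face level, looking straight up at the cross), up to 1.05 as its face turns to look towards the camera (about the stand's +y axis, the ball moving to the stand's +x). A light spring brings it back to 0 when let go (1 to 2 N at the ball).
- mirror_mid (a point): Centre of the mirror's face (glass 96 by 108 mm), on its turning axis (along the stand's y), 62 mm above the bench; it stays put as the mirror turns. The lens sees the cross in the middle of the mirror when the face normal halves the angle between the directions from here to the cross and to the lens.
- ball: Black ball, 28 mm across, on the end of the mirror's lever (8 mm rod, coming from below); origin: its centre, 140 mm from the mirror's axis. At mirror angle m the lever leans 0.78 - m rad from upright to the stand's -x: in the stand's frame the ball is at x = -140 sin(0.78 - m), y = 106, z = 62 + 140 cos(0.78 - m) mm. It is free from above.
- sightline: Not a solid part: the path of the red cross's reflection as it leaves the middle of the mirror. Origin at the mirror's centre; z points along the reflected ray: straight up when the mirror is parked, leaning to the stand's +x by twice the mirror's angle; y as the stand's.
- lens (a point): Centre of the front of the inspection camera's lens (small white camera, black lens barrel 28 mm across, on a steel post with black base), on the stand's +x side, in line with its middle, 0.19 to 0.26 m from the mirror's centre, 70 to 186 mm above the bench; it sees the whole mirror. Body and post (219 mm high) reach to 140 mm behind it.
- tray: Loose stainless tray, 125 (x) by 68 (y) mm, floor 3 mm thick, walls 17 mm high at both sides and back, open at the front (+x end). Origin: centre of its underside; z up. About 0.16 kg. The pellets lie on its front half and begin to slide at a slope of roughly 16 to 23 degrees.
- tray_grip (a point): Where to hold the tray: on the upright black grip plate at its back, 10 mm thick (along the tray's x), 44 mm wide (along y), top 60 mm above the tray's underside. This point is 62.5 mm behind the tray's origin and 45 mm above the underside.
- tray_lip (a point): Middle of the tray's open front edge, on the upper face of its floor, 62.5 mm in front of the tray's origin.
- pellet0: Cream ceramic pellet, a disc 24 mm across and 11 mm thick, 18 g; origin: centre of its underside. It starts flat on the tray's front half.
- pellet1: Rust-brown ceramic pellet, same size as pellet0.
- pellet2: Cream ceramic pellet, same size as pellet0.
- pellet3: Rust-brown ceramic pellet, same size as pellet0.
- reagent: Bystander: amber bottle with blue cap, 68 mm across, 135 mm high; origin: centre of its underside.
- beaker: Bystander: clear glass beaker, 68 mm across, 85 mm high; origin: centre of its underside.
- jar: Bystander: white jar with red cap, 52 mm across, 70 mm high; origin: centre of its underside.
Not all that is in view belongs to the job. What is meant by the tray is not green or yellow, and is the smaller of those in its own colour.

How it is judged:
On the way, in this order (a step that is already met when the one before it is completed fails the run):
1. all four pellets lie in the dish, tipped from the tray (x of pellet0 in the frame of stand between -0.067 and 0.067 m and y of pellet0 in the frame of stand between -0.073 and 0.073 m and x of pellet1 in the frame of stand between -0.067 and 0.067 m and y of pellet1 in the frame of stand between -0.073 and 0.073 m and x of pellet2 in the frame of stand between -0.067 and 0.067 m and y of pellet2 in the frame of stand between -0.073 and 0.073 m and x of pellet3 in the frame of stand between -0.067 and 0.067 m and y of pellet3 in the frame of stand between -0.073 and 0.073 m and z of pellet0 in the frame of stand between 0.115 and 0.15 m and z of pellet1 in the frame of stand between 0.115 and 0.15 m and z of pellet2 in the frame of stand between 0.115 and 0.15 m and z of pellet3 in the frame of stand between 0.115 and 0.15 m), for 0.3 s.
2. the empty tray stands upright on the bench, let go (height (world z) of tray between -0.004 and 0.006 m and angle between tray's own z axis and vertical below 0.08 rad and contact force between the fingers and tray below 0.2 N and linear speed of tray below 0.02 m/s), for 0.2 s.
At the end, for the whole second after the job is handed in: Fingers on the lever's ball (over 0.3 N), mirror steady (under 0.08 rad/s), the cross's reflection from the mirror's middle passing within 25 mm above or below the lens (about 3 degrees of mirror angle); four pellets at rest in the dish; tray level on the bench, untouched (all of step 1 and linear speed of each of pellet0, pellet1, pellet2, pellet3 below 0.03 m/s and height (world z) of tray between -0.004 and 0.006 m and angle between tray's own z axis and vertical below 0.08 rad and contact force between each of the arm, the fingers and tray below 0.2 N and x of lens in the frame of sightline between -0.025 and 0.025 m and velocity of joint mirror between -0.08 and 0.08 rad/s and contact force between the fingers and ball above 0.3 N); the arm keeps its last pose, push and grip.
It fails at once if the gripper touches a pellet (contact force between the fingers and pellet0 above 0.5 N or contact force between the fingers and pellet1 above 0.5 N or contact force between the fingers and pellet2 above 0.5 N or contact force between the fingers and pellet3 above 0.5 N).
It fails at once if a pellet falls hard (faster than 1.6 m/s, a drop of 13 cm) (linear speed of any of pellet0, pellet1, pellet2, pellet3 above 1.6 m/s).
It fails at once if the camera is knocked (lens moved over 8 mm) (distance of lens from where it was at the start of the episode above 0.008 m).
It fails at once if the bottle, beaker or jar is moved over 30 mm (distance of any of reagent, beaker, jar from where it was at the start of the episode above 0.03 m).
It also fails if it takes over 72 s, if anything falls off the work surface, if the arm or the gripper's body presses on something with over 40 N, if the wrist force passes 120 N, or if a joint passes its speed limit or range.

### The arm

A 7-joint arm with a two-finger parallel gripper is mounted at the origin on the work surface. World frame = base frame: x ahead of the robot, y to its left, z up, the work surface at z = 0. Lengths are in m, angles in rad, forces in N, time in s.
With the tool pointing down it reaches from about 0.4 to 0.85 m from the base axis. Payload 10.4 kg.
Tool frame: the origin (TCP) lies between the finger pads; the fingertips stand 22 mm ahead of it and the grasp point (between the pads) lies 3 mm ahead of it; z points along the fingers, y is the line along which they close (so a half turn about z gives the same grasp; the last joint's range is limited). The gripper opens to 85 mm and grips with 20 to 120 N. Pads are 22 mm wide; open, the fingers measure 114 mm over their backs; the gripper's body (76 mm by 85 mm) begins 54 mm behind the grasp point. The pads swing forward as they close: fully open they stand 13 mm farther back than shut.
Start: joints at [1.19, 0.332, -0.065, 1.46, 0.022, 1.35, -0.088], TCP at [0.219, -0.585, 0.253] pointing down, gripper open.
Joint ranges: [-2.6, 2.6], [-0.5, 2.12], [-1.47, 1.34], [0.16, 2.42], [-1.27, 4.41], [0.06, 2.06], [-2.6, 2.6]. Speed limits (rad/s): [2.22, 2.22, 2.79, 2.79, 3.14, 3.14, 3.14].

### API

Orientations are given as a unit quaternion [x, y, z, w].
In Python, from workcell import manip, camera, ticket, boxes_of, outline_of gives the robot as it stands.
- The arm moves only by the tool carry_out, never from a script. Its argument "deltas" is a list of rows, each a list of 5 numbers: the shift along the tool's x, y, z as a fraction of full scale, then the turn about the tool's z as a fraction of full scale, then the opening, from -1 (shut) to 1 (fully open), so that 0 is half open. In form: [[tx, ty, tz, spin, gripper], ...]. A call has 1 to 20 rows; each row is the pose to reach, as a shift and turn from the pose commanded when the call began, along the tool's axes at that moment; what a row does not reach only later rows make up. Full scale, the value 1, is 150 mm for a shift and 30 degrees for a turn. A row lasts 1/8 s, in which the tool goes at most 62.5 mm and 10.7 degrees, less where a joint would pass 70% of its speed; a pose out of reach is approached as far as the arm can. A call with a number of a shift or a turn outside -1 to 1 is refused whole. A call with a gripper value outside its range is refused whole. The fingers move at their own pace and stop on an object; "force" is the grip in N (left out, the last holds). Time passes only in rows, so rows that repeat a pose let the fingers close. It gives the time, the measured TCP pose, the force, the opening and the grip force at its end, in the units of the state.
- manip.get_obs(): the state, without advancing time (a new reading comes with each control period).
- camera(name): name is "scene" or "top" or "wrist"; returns a dict with "img" (400x640x3 uint8, red, green, blue), "depth" (400x640 float32, m along the optical axis (not along the pixel's ray), 0 where there is no reading), "vertical_fov" (degrees; the focal length in pixels is half the picture's height over the tangent of half this angle, whatever the lens; pixels are square), "cx", "cy" (the principal point, pixels), "k1" (the pictures are not rectified: a ray, as slopes to the right and down, at radius r is drawn at 1 + k1 r^2 times it, then the intrinsics apply), "R" (3x3) and "t" (3): a world point X has camera coordinates R X + t. Camera axes: x right, y down, z forward; pixel columns grow to the right and rows downward; lengths in m; the calibration is good to about 2 mm. A picture is of the moment at which its call begins.
- ticket.hand_in(): hands the job in; it is judged then, once.
Trained networks look in a picture, given as the dict that the camera call returned (one of the last four; its "shot" number tells which), for a name from the list of things; names that differ only in an ending like _2 or _b are one class to them, and where a whole thing is asked for, a point or a joint stands for the part that bears it (a point fixed in the world has none). Each returns a list of dicts, best first, with "conf" (0 to 1); they miss things now and then, are a little off and sometimes report something else, mostly with a low value. They report only what shows in the picture. A call takes as long as a camera call. They do not tell look-alikes from the thing itself.
- boxes_of(query, picture): "position" ([x, y, z] in m, in world coordinates, good to about 4 mm: the middle of the surface that is visible of it).
- outline_of(query, picture): "region" (400x640 bool, what is visible of it).
The state is a dict: "clock": time; "joint_pos": joint angles; "joint_velocities": joint speeds; "tau": joint torques, N m; "position": TCP position; "ee_rot": TCP orientation; "ft_force": force on the tool from outside, world axes, zero at the start; "torque": the same for the moment, N m; "grip_width": opening from 0.0 (shut) to 1.0 (fully open); "grasp_force": force on a finger pad.
Only numpy, scipy, OpenCV 4.12 (cv2) and the standard library are available. Lean on these libraries where they do the work, as an engineer would, in place of code of your own. Each camera call takes 0.05 s, during which the arm holds its last target. There are 200 camera calls.

## Working session

There is one attempt and no reset: what is moved stays moved. The work goes in short steps, Python scripts to look and compute and a tool call to move; the robot and the scene stay as the last step left them, time stands still between calls to the robot, and variables do not carry over. Pictures are saved under pics/ and viewed, at most 10 in all, crops included, and the job is handed in when it is done.

Besides the shell and the picture viewer there is one more tool, called after "Call:" by a JSON object that holds its "op" and its "data". carry_out: Moves the arm, as the interface text tells. Its arguments: {"type":"object","properties":{"deltas":{"type":"array","items":{"type":"array","items":{"type":"number"}}},"force":{"type":"number"}},"required":["deltas"]}

```bash
mkdir -p pics; cat > h.py <<'E'
import numpy as np, cv2
from workcell import manip, camera, ticket, boxes_of, outline_of
from scipy.spatial.transform import Rotation as Ro
def f(c): return 200/np.tan(np.radians(c["vertical_fov"])/2)
def cloud(c):
    # world point per pixel
    F=f(c); K=np.array([[F,0,c["cx"]],[0,F,c["cy"]],[0,0,1.]])
    v,u=np.mgrid[0:400,0:640]
    p=cv2.undistortPoints(np.stack([u.ravel(),v.ravel()],1).astype(float)[:,None],K,np.array([c["k1"],0,0,0.]))[:,0]
    d=c["depth"].ravel()[:,None]
    X=np.hstack([p*d,d])
    W=(X-c["t"])@np.array(c["R"])
    W[d[:,0]==0]=np.nan
    return W.reshape(400,640,3)
def proj(c,P):
    P=np.atleast_2d(P)@np.array(c["R"]).T+c["t"]
    s=P[:,:2]/P[:,2:]; s=s*(1+c["k1"]*(s**2).sum(1,keepdims=True))
    return s*f(c)+[c["cx"],c["cy"]]
def save(n,c,s=None,z=1):
    im=c["img"] if s is None else c["img"][s]
    cv2.imwrite("pics/"+n+".png",cv2.resize(im[:,:,::-1],None,fx=z,fy=z,interpolation=cv2.INTER_CUBIC))
E
python3 - <<'E'
from h import *
np.set_printoptions(precision=4,suppress=True)
for n in ["top","scene"]:
    c=camera(n); save(n,c)
    for q in ["stand","tray","ball","lens","pellet0","pellet1","reagent","beaker","jar","tray_grip","cross"]:
        print(n,q,[(round(b["conf"],2),np.round(b["position"],3).tolist(),proj(c,b["position"])[0].round().astype(int).tolist()) for b in boxes_of(q,c)][:5])
    print(n,c["t"],np.array(c["R"]).tolist(),c["vertical_fov"])
o=manip.get_obs();print(o["position"],o["ee_rot"],Ro.from_quat(o["ee_rot"]).as_matrix())
E
```

```text
top stand [(0.87, [0.554, 0.129, 0.122], [255, 166])]
top tray [(0.7, [0.422, -0.436, 0.005], [449, 220]), (0.68, [0.535, -0.27, 0.004], [394, 182]), (0.66, [0.219, -0.402, 0.001], [438, 289]), (0.59, [0.332, -0.212, 0.007], [374, 249])]
top ball [(0.19, [0.511, 0.25, 0.139], [208, 180])]
top lens [(0.8, [0.814, 0.06, 0.128], [283, 74])]
top pellet0 [(0.56, [0.498, -0.221, 0.016], [378, 193]), (0.56, [0.527, -0.21, 0.014], [374, 183]), (0.44, [0.509, -0.254, 0.016], [389, 190]), (0.38, [0.54, -0.242, 0.012], [385, 179])]
top pellet1 [(0.56, [0.498, -0.221, 0.016], [378, 193]), (0.56, [0.527, -0.21, 0.014], [374, 183]), (0.44, [0.509, -0.254, 0.016], [389, 190]), (0.38, [0.54, -0.242, 0.012], [385, 179])]
top reagent [(0.65, [0.694, -0.195, 0.089], [373, 122])]
top beaker [(0.91, [0.666, 0.414, 0.053], [163, 131])]
top jar [(0.78, [0.559, -0.49, 0.071], [474, 171])]
top tray_grip [(0.92, [0.536, -0.272, 0.005], [394, 181]), (0.86, [0.424, -0.436, 0.005], [449, 219]), (0.74, [0.334, -0.205, 0.004], [372, 248]), (0.7, [0.503, -0.22, 0.015], [378, 191])]
top cross [(0.62, [0.557, 0.13, 0
[... 1007 characters left out ...]
289]), (0.42, [0.572, 0.105, 0.119], [367, 179])]
scene beaker [(0.56, [0.67, 0.386, 0.064], [425, 161])]
scene jar []
scene tray_grip [(0.86, [0.42, -0.428, 0.006], [217, 305]), (0.58, [0.243, -0.424, 0.008], [167, 276]), (0.2, [0.713, -0.227, 0.085], [362, 276])]
scene cross [(0.65, [0.571, 0.102, 0.117], [367, 180])]
scene [-0.3891 -0.0959  1.4816] [[0.8642885351723003, 0.502990128066918, 0.0025018067361485823], [0.30731752345598873, -0.5241134834989046, -0.7942675847543581], [-0.3981975235314723, 0.6872452164125037, -0.6075629553976556]] 51.229603623474254
[ 0.2189 -0.5854  0.2533] [0.984 0.178 0.    0.   ] [[ 0.9366  0.3503  0.0001]
 [ 0.3503 -0.9366 -0.0001]
 [ 0.      0.0001 -1.    ]]
```

View pics/top.png

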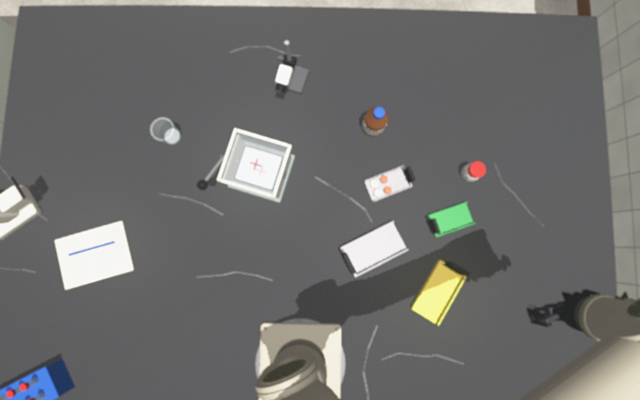

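View pics/scene.png

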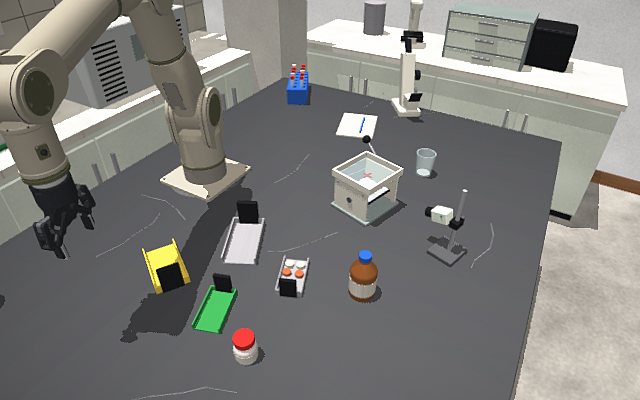

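Candidates for the tray in top view: small steel with pellets (389,184), large steel (374,249), green (451,219), yellow (438,292). The smaller steel one, at (389,184), fits the description. The stand is at (256,164) with its ball at (202,185) and the camera at (285,76).

```bash
cat > m.py <<'E'
from h import *
np.set_printoptions(precision=4,suppress=True)
for n in ["top","scene"]:
    c=camera(n); W=cloud(c)
    x,y,z=W[...,0],W[...,1],W[...,2]
    m=(abs(x-.56)<.14)&(abs(y-.125)<.14)&(z>.134)&(z<.146)
    P=W[m]; r=cv2.minAreaRect(P[:,:2].astype(np.float32)); print(n,"rim",r,np.median(P[:,2]),len(P))
    m=(np.hypot(x-.54,y+.27)<.12)&(z>.0455)&(z<.075); P=W[m]
    print(" gripplate",len(P),P.mean(0),P.min(0),P.max(0)) if len(P) else 0
    m=(np.hypot(x-.535,y+.27)<.10)&(z>.007)&(z<.03); P=W[m]
    print(" tray",cv2.minAreaRect(P[:,:2].astype(np.float32)),len(P))
    for q in ["ball","lens"]:
        for o in outline_of(q,c)[:2]:
            P=W[o["region"]]; P=P[~np.isnan(P[:,0])]; print(" ",q,o["conf"],np.median(P,0),P.min(0),P.max(0),len(P))
    if n=="top": save("crop1",c,np.s_[60:230,170:450],2.8)
E
python3 m.py
```

```text
top rim ((0.5626883506774902, 0.14310267567634583), (0.18798097968101501, 0.15571141242980957), 74.21397399902344) 0.13943072274167342 711
 gripplate 69 [ 0.5528 -0.3077  0.0581] [ 0.5321 -0.3205  0.047 ] [ 0.5726 -0.2971  0.0649]
 tray ((0.5297607183456421, -0.2516416013240814), (0.06838931888341904, 0.12437844276428223), 22.334123611450195) 355
  ball 0.49 [0.4947 0.2559 0.1717] [0.4831 0.2456 0.1572] [0.5095 0.2678 0.1764] 83
  lens 0.78 [0.8193 0.0578 0.1233] [ 0.7674  0.026  -0.0045] [0.9296 0.0978 0.1481] 542
scene rim ((0.5578029751777649, 0.14136847853660583), (0.1937783807516098, 0.16300620138645172), 73.7878646850586) 0.13948199551969767 493
 gripplate 115 [ 0.5527 -0.312   0.0555] [ 0.5309 -0.3215  0.0457] [ 0.573  -0.301   0.0627]
 tray ((0.5279160141944885, -0.2553064227104187), (0.06916134059429169, 0.13217845559120178), 22.364112854003906) 488
```

View pics/crop1.png

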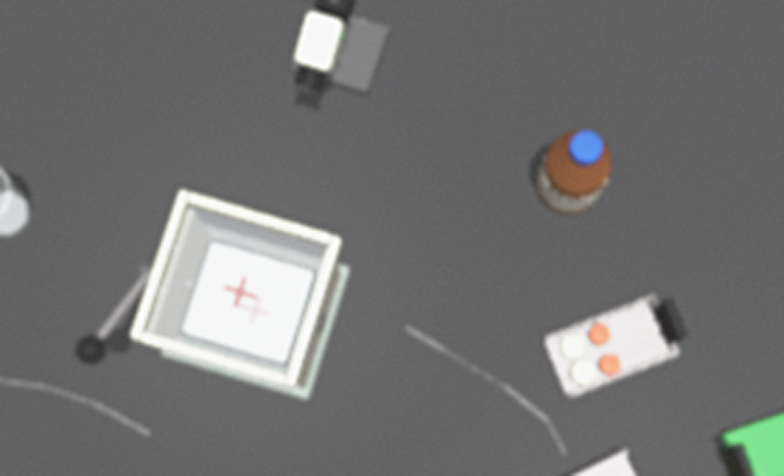

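Call:
{"op": "carry_out", "data": {"deltas": [[0.3,-0.1,0,-0.33,1],[0.6,-0.2,0,-0.67,1],[0.9,-0.3,0,-1,1],[0.9,-0.3,0,-1,1]]}}

```text
clock: 2.0
position: [0.3336, -0.4929, 0.2537]
ee_rot: [0.903, 0.431, 0.001, 0.0]
ft_force: [0.2, -0.6, -0.1]
grip_width: 0.998
grasp_force: 0.0
```

```bash
cat > plan.py <<'E'
from h import *; import sys
def plan(x,y,z,yaw):
    o=manip.get_obs(); R=Ro.from_quat(o["ee_rot"]).as_matrix()
    d=R.T@(np.array([x,y,z])-o["position"]); cy=np.degrees(np.arctan2(R[1,0],R[0,0]))
    s=-((yaw-cy+180)%360-180)
    print("clk",round(o["clock"],2),"pos",np.round(o["position"],4),"yaw",round(cy,1),"shift",np.round(d/.15,3),"spin",round(s/30,3),"tilt",R[:,2].round(3),"F",np.round(o["ft_force"],1),"w",round(o["grip_width"],3),"g",round(o["grasp_force"],1),"q7",np.round(o["joint_pos"],2))
if __name__=="__main__": plan(*map(float,sys.argv[1:]))
E
python3 plan.py .5525 -.311 .2 112.3
```

```text
clk 2.0 pos [ 0.3336 -0.4929  0.2537] yaw 51.0 shift [1.86  0.371 0.361] spin -2.043 tilt [ 0.002  0.001 -1.   ] F [ 0.2 -0.6 -0.1] w 0.998 g 0.0 q7 [ 1.08  0.28 -0.21  1.54  0.06  1.34  0.18]
```

Call:
{"op": "carry_out", "data": {"deltas": [[0.31,0.06,0,-0.33,1],[0.62,0.12,0,-0.67,1],[0.93,0.18,0,-1,1],[0.93,0.18,0,-1,1]]}}

```text
clock: 2.5
position: [0.442, -0.4026, 0.2534]
ee_rot: [0.761, 0.649, 0.001, -0.0]
ft_force: [-0.2, 0.1, -0.2]
grip_width: 0.999
grasp_force: 0.0
```

```bash
python3 plan.py .5525 -.311 .2 112.3
```

```text
clk 2.5 pos [ 0.442  -0.4026  0.2534] yaw 80.9 shift [0.72  0.63  0.358] spin -1.047 tilt [ 0.001  0.001 -1.   ] F [-0.2  0.1 -0.2] w 0.999 g 0.0 q7 [ 0.95  0.29 -0.35  1.52  0.1   1.34  0.43]
```

Call:
{"op": "carry_out", "data": {"deltas": [[0.24,0.21,0.12,-0.33,1],[0.48,0.42,0.24,-0.67,1],[0.72,0.63,0.36,-1,1],[0.72,0.63,0.36,-1,1]]}}

```text
clock: 3.0
position: [0.5515, -0.3117, 0.1974]
ee_rot: [0.568, 0.823, 0.001, -0.001]
ft_force: [0.1, -0.4, -0.1]
grip_width: 0.998
grasp_force: 0.0
```

```bash
python3 plan.py .5525 -.311 .2 112.3
python3 - <<'E'
from h import *
np.set_printoptions(precision=4,suppress=True)
c=camera("wrist"); save("w1",c); W=cloud(c); x,y,z=[W[...,i] for i in range(3)]
m=(np.hypot(x-.5525,y+.311)<.05)&(z>.03)&(z<.075); P=W[m]
if len(P): print("plate",len(P),P.mean(0),P.min(0),P.max(0),cv2.minAreaRect(P[:,:2].astype(np.float32)))
m=(np.hypot(x-.53,y+.253)<.10)&(z>.0075)&(z<.03); P=W[m]
if len(P): print("tray",cv2.minAreaRect(P[:,:2].astype(np.float32)),len(P))
E
```

```text
clk 3.0 pos [ 0.5515 -0.3117  0.1974] yaw 110.8 shift [ 0.002  0.008 -0.018] spin -0.051 tilt [-0.001  0.003 -1.   ] F [ 0.1 -0.4 -0.1] w 0.998 g 0.0 q7 [ 0.8   0.43 -0.48  1.49  0.2   1.28  0.67]
plate 726 [ 0.5518 -0.3078  0.0557] [ 0.5312 -0.3215  0.0301] [ 0.5736 -0.2976  0.0644] ((0.5523188710212708, -0.3096938133239746), (0.043551601469516754, 0.0105561763048172), 22.722204208374023)
tray ((0.5287298560142517, -0.25236809253692627), (0.06749986112117767, 0.12500952184200287), 22.366384506225586) 2775
```

View pics/w1.png

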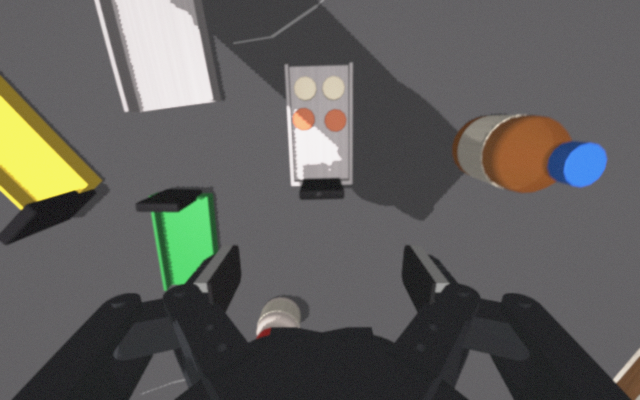

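Tray confirmed: four pellets on the steel tray at (320,105), grip plate at (321,188), centred between the fingers.

Call:
{"op": "carry_out", "data": {"deltas": [[0.01,0.01,0.3,-0.05,1],[0.01,0.0,0.6,-0.05,1],[0.01,0.0,0.9,-0.05,1],[0.01,0.0,0.99,-0.05,1],[0.01,0.0,0.99,-0.05,1]]}}

```text
clock: 3.68
position: [0.5491, -0.3145, 0.0512]
ee_rot: [0.56, 0.828, -0.0, -0.0]
ft_force: [0.4, -0.5, 0.1]
grip_width: 1.0
grasp_force: 0.0
```

```bash
python3 plan.py .5523 -.3097 .048 112.4
```

```text
clk 3.67 pos [ 0.5491 -0.3145  0.0512] yaw 111.9 shift [0.022 0.032 0.021] spin -0.018 tilt [-0. -0. -1.] F [ 0.4 -0.5  0.1] w 1.0 g 0.0 q7 [ 0.79  0.57 -0.44  1.62  0.28  1.02  0.64]
```

Call:
{"op": "carry_out", "data": {"deltas": [[0.02,0.03,0.02,-0.02,1],[0.02,0.03,0.02,-0.02,1],[0.02,0.03,0.02,-0.02,-1],[0.02,0.03,0.02,-0.02,-1],[0.02,0.03,0.02,-0.02,-1],[0.02,0.03,0.02,-0.02,-1],[0.02,0.03,0.02,-0.02,-1],[0.02,0.03,0.02,-0.02,-1]], "force": 40}}

```text
clock: 4.68
position: [0.5529, -0.309, 0.0482]
ee_rot: [0.555, 0.832, -0.0, 0.0]
ft_force: [-1.1, -0.1, 5.5]
grip_width: 0.508
grasp_force: 41.4
```

```bash
python3 plan.py .5523 -.3097 .048 112.4
```

```text
clk 4.67 pos [ 0.5529 -0.309   0.0482] yaw 112.6 shift [-0.003 -0.005  0.001] spin 0.006 tilt [ 0. -0. -1.] F [-1.1 -0.1  5.5] w 0.508 g 41.4 q7 [ 0.78  0.57 -0.44  1.62  0.28  1.01  0.64]
```

Gripped. Lift slowly 25 mm and check sag.

Call:
{"op": "carry_out", "data": {"deltas": [[0,0,-0.04,0,-1],[0,0,-0.08,0,-1],[0,0,-0.12,0,-1],[0,0,-0.16,0,-1],[0,0,-0.2,0,-1],[0,0,-0.2,0,-1],[0,0,-0.2,0,-1]]}}

```text
clock: 5.55
position: [0.5526, -0.3087, 0.0776]
ee_rot: [0.555, 0.832, -0.0, -0.0]
ft_force: [-0.9, 0.3, -2.4]
grip_width: 0.508
grasp_force: 41.0
```

```bash
cat > sag.py <<'E'
from h import *
np.set_printoptions(precision=4,suppress=True)
# tray floor plane expressed in tool coords from wrist camera
def sag(c=None):
    c=c or camera("wrist"); W=cloud(c); o=manip.get_obs(); R=Ro.from_quat(o["ee_rot"]).as_matrix()
    T=(W-o["position"])@R
    # tool x fwd along tray, z down
    for a in range(10,135,15):
        m=(T[...,0]>a)  # noqa
    out=[]
    for a in np.arange(.01,.14,.015):
        m=(abs(T[...,0]-a)<.0075)&(abs(T[...,1])<.027)&(T[...,2]<.13)&(T[...,2]>0)
        if m.sum()>20: out.append((round(a,3),round(float(np.percentile(T[...,2][m],80)),4)))
    print(out); A=np.array(out); s=np.polyfit(A[:,0],A[:,1],1); print("slope deg",np.degrees(np.arctan(s[0])))
    return c
if __name__=="__main__": sag()
E
python3 sag.py; python3 plan.py .5523 -.3097 .078 112.4
```

```text
[(np.float64(0.01), 0.0428), (np.float64(0.025), 0.0435), (np.float64(0.04), 0.0435), (np.float64(0.055), 0.0435), (np.float64(0.07), 0.0417), (np.float64(0.085), 0.0436), (np.float64(0.1), 0.0335), (np.float64(0.115), 0.0437), (np.float64(0.13), 0.0754)]
slope deg 7.03724402619207
clk 5.6 pos [ 0.5526 -0.3087  0.0776] yaw 112.6 shift [-0.005 -0.004 -0.003] spin 0.007 tilt [-0.  0. -1.] F [ 0.6 -0.4 -2.3] w 0.508 g 41.0 q7 [ 0.78  0.54 -0.46  1.6   0.26  1.06  0.65]
```

```bash
cat > st.py <<'E'
from h import *
from scipy.optimize import minimize
np.set_printoptions(precision=4,suppress=True)
def fit(W):
    x,y,z=[W[...,i] for i in range(3)]
    P=W[(abs(x-.56)<.14)&(abs(y-.125)<.14)&(z>.135)&(z<.145)][:,:2]
    def cost(p):
        c,s=np.cos(p[2]),np.sin(p[2]); d=(P-p[:2])@np.array([[c,-s],[s,c]])
        a=abs(d); out=np.maximum(a[:,0]-.075,a[:,1]-.083); inn=np.minimum(.067-a[:,0],.073-a[:,1])
        r=np.maximum(np.maximum(out,inn),0); return np.minimum(r,.006).sum()
    best=min((minimize(cost,[x0,y0,a],method="Nelder-Mead",options=dict(xatol=1e-5,fatol=1e-6)) for x0 in(.553,.563) for y0 in(.125,.135) for a in(-.26,-.3)),key=lambda r:r.fun)
    return best.x,best.fun/len(P),len(P)
if __name__=="__main__":
  for n in ["top","scene"]:
    c=camera(n); print(n,fit(cloud(c)))
E
python3 st.py
```

```text
top (array([ 0.5613,  0.1303, -0.281 ]), np.float64(9.160333416015087e-05), 687)
scene (array([ 0.5594,  0.1275, -0.2706]), np.float64(0.00022417849920229791), 460)
```

Call:
{"op": "carry_out", "data": {"deltas": [[0,0,-0.03,0,-1],[0,0,-0.11,0,-1],[0,0,-0.24,0,-1],[0,0,-0.4,0,-1],[0,0,-0.57,0,-1],[0,0,-0.74,0,-1],[0,0,-0.88,0,-1],[0,0,-0.96,0,-1],[0,0,-1,0,-1],[0,0,-1,0,-1]]}}

```text
clock: 6.95
position: [0.5527, -0.3088, 0.2279]
ee_rot: [0.555, 0.832, -0.0, 0.0]
ft_force: [-0.0, 0.3, -3.1]
grip_width: 0.51
grasp_force: 41.1
```

```bash
python3 plan.py .5441 .0713 .228 74.1
```

```text
clk 6.95 pos [ 0.5527 -0.3088  0.2279] yaw 112.6 shift [ 2.361e+00  9.210e-01 -1.000e-03] spin 1.283 tilt [ 0. -0. -1.] F [-0.   0.3 -3.1] w 0.51 g 41.1 q7 [ 0.8   0.41 -0.49  1.45  0.19  1.33  0.7 ]
```

Call:
{"op": "carry_out", "data": {"deltas": [[0.03,0.012,0,0.02,-1],[0.1,0.04,0,0.06,-1],[0.2,0.08,0,0.12,-1],[0.32,0.13,0,0.19,-1],[0.45,0.18,0,0.27,-1],[0.58,0.23,0,0.35,-1],[0.7,0.28,0,0.42,-1],[0.81,0.32,0,0.49,-1],[0.9,0.36,0,0.54,-1],[0.96,0.38,0,0.58,-1],[1,0.4,0,0.6,-1],[1,0.4,0,0.6,-1]]}}

```text
clock: 8.45
position: [0.5505, -0.1468, 0.2278]
ee_rot: [0.678, 0.735, -0.0, 0.0]
ft_force: [-0.8, -1.0, -2.6]
grip_width: 0.513
grasp_force: 41.1
```

```bash
python3 plan.py .5441 .0713 .228 74.1; python3 sag.py
```

```text
clk 8.45 pos [ 0.5505 -0.1468  0.2278] yaw 94.6 shift [ 1.453e+00  7.500e-02 -1.000e-03] spin 0.684 tilt [ 0. -0. -1.] F [-0.8 -1.  -2.6] w 0.513 g 41.1 q7 [ 0.63  0.27 -0.53  1.62  0.14  1.28  0.16]
[(np.float64(0.01), 0.0428), (np.float64(0.025), 0.0434), (np.float64(0.04), 0.0435), (np.float64(0.055), 0.0435), (np.float64(0.07), 0.0419), (np.float64(0.085), 0.0436), (np.float64(0.1), 0.0338), (np.float64(0.115), 0.0436), (np.float64(0.13), 0.0439)]
slope deg -0.9102896767053795
```

Call:
{"op": "carry_out", "data": {"deltas": [[0.03,0.002,0,0.02,-1],[0.1,0.005,0,0.06,-1],[0.2,0.01,0,0.12,-1],[0.32,0.02,0,0.2,-1],[0.45,0.02,0,0.29,-1],[0.58,0.03,0,0.38,-1],[0.7,0.04,0,0.46,-1],[0.81,0.04,0,0.53,-1],[0.9,0.05,0,0.6,-1],[0.96,0.05,0,0.65,-1],[1,0.05,0,0.68,-1],[1,0.05,0,0.68,-1]]}}

```text
clock: 10.0
position: [0.5459, 0.0032, 0.2278]
ee_rot: [0.797, 0.603, 0.0, -0.0]
ft_force: [-0.5, -0.4, -2.1]
grip_width: 0.51
grasp_force: 41.1
```

```bash
python3 plan.py .5441 .0713 .228 74.1;
```

```text
clk 10.0 pos [0.5459 0.0032 0.2278] yaw 74.2 shift [ 0.434 -0.135 -0.001] spin 0.004 tilt [ 0.  0. -1.] F [-0.5 -0.4 -2.1] w 0.51 g 41.1 q7 [ 0.42  0.22 -0.58  1.68  0.13  1.27 -0.46]
```

Call:
{"op": "carry_out", "data": {"deltas": [[0.03,-0.01,0,0,-1],[0.1,-0.03,0,0,-1],[0.19,-0.06,0,0,-1],[0.28,-0.09,0,0,-1],[0.36,-0.115,0,0,-1],[0.41,-0.13,0,0,-1],[0.43,-0.135,0,0,-1],[0.43,-0.135,0,0,-1]]}}

```text
clock: 11.0
position: [0.544, 0.0704, 0.2278]
ee_rot: [0.798, 0.603, -0.0, 0.0]
ft_force: [-0.2, -0.5, -1.9]
grip_width: 0.512
grasp_force: 41.1
```

```bash
python3 plan.py .5441 .0713 .173 74.1; python3 - <<'E'
from h import *; from st import fit
c=camera("wrist"); save("w2",c); W=cloud(c)
try: print(fit(W))
except Exception as e: print(e)
a=-.278; ux=np.array([np.cos(a),np.sin(a)]); uy=np.array([-ux[1],ux[0]])
z=W[...,2]; d=W[...,:2]-[.5605,.129]; m=(z>.17)&(z<.215)
S=np.stack([d@ux,d@uy],-1)[m]; 
import cv2
print(np.percentile(S,[1,99],axis=0), m.sum())
E
```

```text
clk 11.0 pos [0.544  0.0704 0.2278] yaw 74.2 shift [ 0.006 -0.001  0.365] spin 0.003 tilt [ 0. -0. -1.] F [-0.2 -0.5 -1.9] w 0.512 g 41.1 q7 [ 0.33  0.24 -0.63  1.67  0.14  1.28 -0.6 ]
(array([ 0.5604,  0.1291, -0.2805]), np.float64(2.430870934277129e-05), 7797)
[[-0.0334 -0.0572]
 [ 0.0331  0.0627]] 28887
```

View pics/w2.png

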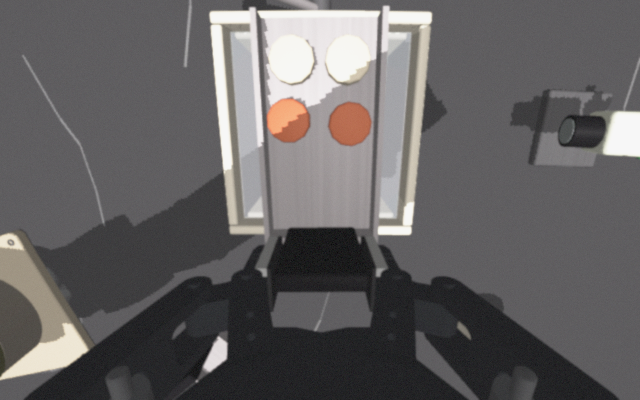

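The tray is centred over the dish (rim 215–430, 15–230), with pellets at (290,58), (347,58), (289,120) and (350,124). Lower it into the dish.

Call:
{"op": "carry_out", "data": {"deltas": [[0,0,0.03,0,-1],[0,0,0.1,0,-1],[0,0,0.18,0,-1],[0,0,0.26,0,-1],[0,0,0.33,0,-1],[0,0,0.37,0,-1],[0,0,0.38,0,-1],[0,0,0.38,0,-1]], "force": 25}}

```text
clock: 12.05
position: [0.5442, 0.0705, 0.171]
ee_rot: [0.798, 0.603, 0.0, 0.0]
ft_force: [0.1, 0.7, -3.1]
grip_width: 0.506
grasp_force: 41.1
```

Call:
{"op": "carry_out", "data": {"deltas": [[0.02,0,0,0,-1],[0.04,0,0,0,-1],[0.06,0,0,0,-1],[0.07,0,0,0,-1],[0.08,0,0.0,0,-1],[0.08,0,0.0,0,-1]]}}

```text
clock: 12.8
position: [0.5467, 0.0796, 0.1705]
ee_rot: [0.798, 0.602, -0.002, 0.001]
ft_force: [-5.7, -9.3, 1.0]
grip_width: 0.507
grasp_force: 41.5
```

```bash
python3 plan.py .5441 .0713 .173 74.1; python3 sag.py
```

```text
clk 12.8 pos [0.5467 0.0796 0.1705] yaw 74.1 shift [-0.058 -0.001 -0.017] spin -0.001 tilt [-0.002 -0.003 -1.   ] F [-5.7 -9.3  1. ] w 0.507 g 41.5 q7 [ 0.3   0.3  -0.62  1.73  0.19  1.17 -0.65]
[(np.float64(0.01), 0.0429), (np.float64(0.025), 0.0435), (np.float64(0.04), 0.0435), (np.float64(0.055), 0.0434), (np.float64(0.07), 0.0402), (np.float64(0.085), 0.0435), (np.float64(0.1), 0.0334), (np.float64(0.115), 0.0435), (np.float64(0.13), 0.0425)]
slope deg -1.3811972964910335
```

Call:
{"op": "carry_out", "data": {"deltas": [[0.01,0,0,0,-0.9],[0.02,0,-0.01,0,-0.9],[0.03,0,-0.02,0,-0.9],[0.03,0,-0.02,0,-0.9]], "force": 20}}

```text
clock: 13.35
position: [0.5473, 0.0815, 0.1731]
ee_rot: [0.799, 0.602, -0.004, 0.001]
ft_force: [-8.8, -16.8, 2.7]
grip_width: 0.507
grasp_force: 41.7
```

```bash
python3 plan.py .5441 .0713 .173 74.1; python3 sag.py
```

```text
clk 13.35 pos [0.5473 0.0815 0.1731] yaw 74.0 shift [-0.071 -0.002  0.001] spin -0.004 tilt [-0.004 -0.007 -1.   ] F [ -8.8 -16.8   2.7] w 0.507 g 41.7 q7 [ 0.3   0.3  -0.62  1.72  0.19  1.18 -0.66]
[(np.float64(0.01), 0.0431), (np.float64(0.025), 0.0441), (np.float64(0.04), 0.0444), (np.float64(0.055), 0.0446), (np.float64(0.07), 0.0436), (np.float64(0.085), 0.0454), (np.float64(0.1), 0.0354), (np.float64(0.115), 0.0462), (np.float64(0.13), 0.0407)]
slope deg -1.3048449015746895
```

Call:
{"op": "carry_out", "data": {"deltas": [[0.015,0,-0.02,0,-0.9],[0.025,0,-0.04,0,-0.9],[0.04,0,-0.075,0,-0.9],[0.055,0,-0.1,0,-0.9],[0.055,0,-0.1,0,-0.9]], "force": 20}}

```text
clock: 14.02
position: [0.5502, 0.0908, 0.1888]
ee_rot: [0.798, 0.602, -0.002, 0.001]
ft_force: [-6.2, -12.5, 3.0]
grip_width: 0.503
grasp_force: 42.4
```

```bash
python3 plan.py .5441 .0713 .173 74.1; python3 sag.py
```

```text
clk 14.03 pos [0.5502 0.0908 0.1888] yaw 74.0 shift [-0.135 -0.004  0.106] spin -0.002 tilt [-0.002 -0.005 -1.   ] F [ -6.2 -12.5   3. ] w 0.503 g 42.4 q7 [ 0.29  0.29 -0.63  1.7   0.19  1.21 -0.67]
[(np.float64(0.01), 0.046), (np.float64(0.025), 0.0486), (np.float64(0.04), 0.051), (np.float64(0.055), 0.0515), (np.float64(0.07), 0.0559), (np.float64(0.085), 0.0564), (np.float64(0.1), 0.0607), (np.float64(0.115), 0.0615)]
slope deg 8.557447073751536
```

Call:
{"op": "carry_out", "data": {"deltas": [[0.025,0,-0.04,0,-0.9],[0.047,0,-0.077,0,-0.9],[0.07,0,-0.11,0,-0.9],[0.093,0,-0.14,0,-0.9],[0.12,0,-0.17,0,-0.9],[0.145,0,-0.2,0,-0.9],[0.145,0,-0.2,0,-0.9]], "force": 20}}

```text
clock: 14.95
position: [0.5569, 0.1151, 0.2192]
ee_rot: [0.798, 0.603, 0.0, 0.0]
ft_force: [-2.0, -4.8, 1.0]
grip_width: 0.51
grasp_force: 38.6
```

```bash
python3 plan.py .5441 .0713 .173 74.1; python3 sag.py
```

```text
clk 14.95 pos [0.5569 0.1151 0.2192] yaw 74.2 shift [-0.304 -0.003  0.308] spin 0.003 tilt [ 0.001 -0.    -1.   ] F [-2.  -4.8  1. ] w 0.51 g 38.6 q7 [ 0.25  0.29 -0.64  1.63  0.18  1.27 -0.7 ]
[(np.float64(0.01), 0.0576), (np.float64(0.025), 0.0657), (np.float64(0.04), 0.0719), (np.float64(0.055), 0.0721), (np.float64(0.07), 0.0836), (np.float64(0.085), 0.0902), (np.float64(0.1), 0.0778), (np.float64(0.115), 0.1282), (np.float64(0.13), 0.129)]
slope deg 29.200339634702367
```

Call:
{"op": "carry_out", "data": {"deltas": [[0.03,0,-0.03,0,-0.9],[0.06,0,-0.055,0,-0.9],[0.09,0,-0.08,0,-0.9],[0.12,0,-0.105,0,-0.9],[0.15,0,-0.125,0,-0.9],[0.15,0,-0.125,0,-0.9]], "force": 20}}

```text
clock: 15.75
position: [0.5628, 0.1376, 0.2377]
ee_rot: [0.797, 0.604, 0.0, -0.0]
ft_force: [-0.6, -1.5, -2.0]
grip_width: 0.506
grasp_force: 35.4
```

```bash
python3 plan.py .5441 .0713 .173 74.1; python3 sag.py; python3 - <<'E'
from h import *
c=camera("wrist"); s=camera("scene"); 
a=c["img"][:,:,::-1]; b=cv2.resize(s["img"][100:240,300:480,::-1],(514,400))
cv2.imwrite("pics/t1.png",cv2.resize(np.hstack([a[:, 150:480],b]),None,fx=.9,fy=.9))
E
```

```text
clk 15.75 pos [0.5628 0.1376 0.2377] yaw 74.3 shift [-0.46   0.     0.431] spin 0.005 tilt [ 0.  0. -1.] F [-0.6 -1.5 -2. ] w 0.506 g 35.4 q7 [ 0.22  0.31 -0.65  1.58  0.19  1.32 -0.73]
[(np.float64(0.01), 0.0738), (np.float64(0.025), 0.0822), (np.float64(0.04), 0.0942), (np.float64(0.055), 0.1013), (np.float64(0.07), 0.0974)]
slope deg 23.8454286666831
```

View pics/t1.png

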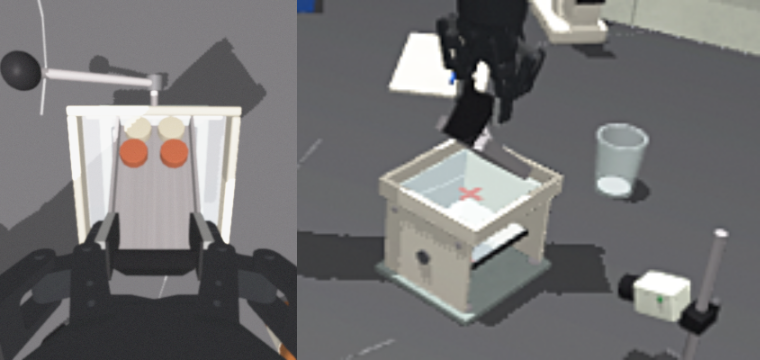

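Tray tilted about 36°; pellets rest against the far wall at (137,127), (171,127), (133,153), (174,153). Back off so they slide in.

Call:
{"op": "carry_out", "data": {"deltas": [[-0.03,0,-0.03,0,-0.9],[-0.08,0,-0.03,0,-0.9],[-0.13,0,-0.03,0,-0.9],[-0.18,0,-0.03,0,-0.9],[-0.23,0,-0.04,0,-0.9],[-0.28,0,-0.04,0,-0.9],[-0.33,0,-0.05,0,-0.9],[-0.38,0,-0.05,0,-0.9],[-0.42,0,-0.06,0,-0.9],[-0.42,0,-0.08,0,-0.9],[-0.42,0,-0.08,0,-0.9]]}}

```text
clock: 17.27
position: [0.5458, 0.0766, 0.2499]
ee_rot: [0.798, 0.603, 0.0, 0.0]
ft_force: [0.1, -0.2, -2.5]
grip_width: 0.511
grasp_force: 35.7
```

```bash
python3 plan.py .5441 .0713 .173 74.1; python3 - <<'E'
from h import *
c=camera("wrist"); s=camera("scene"); W=cloud(c)
for q in ["pellet0"]:
  for b in boxes_of(q,c)+boxes_of(q,s): print(round(b["conf"],2),b["position"])
a=c["img"][:,:,::-1]; b=cv2.resize(s["img"][100:240,300:480,::-1],(514,400))
cv2.imwrite("pics/t2.png",cv2.resize(np.hstack([a[:, 150:480],b]),None,fx=.9,fy=.9))
E
```

```text
clk 17.27 pos [0.5458 0.0766 0.2499] yaw 74.2 shift [-0.037 -0.002  0.513] spin 0.004 tilt [ 0.001  0.    -1.   ] F [ 0.1 -0.2 -2.5] w 0.511 g 35.7 q7 [ 0.32  0.23 -0.63  1.64  0.14  1.32 -0.6 ]
0.97 [0.5859, 0.1495, 0.1338]
0.94 [0.563, 0.1885, 0.13]
0.77 [0.5903, 0.1775, 0.1332]
0.57 [0.5497, 0.1584, 0.132]
0.62 [0.5888, 0.1753, 0.1304]
```

View pics/t2.png

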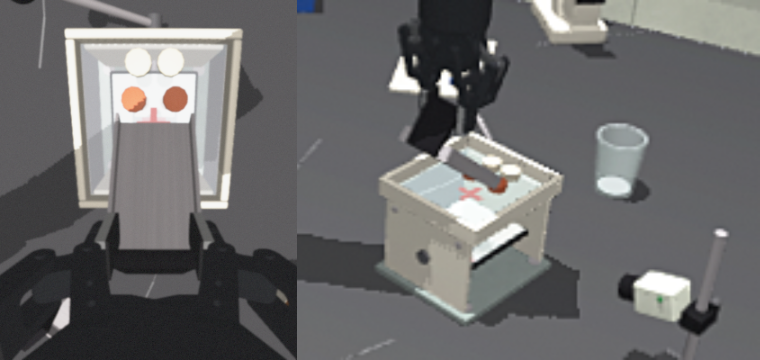

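All four pellets lie flat in the dish at (138,62), (171,62), (133,99), (175,99); the tray is empty. Lift and carry it to free bench.

Call:
{"op": "carry_out", "data": {"deltas": [[-0.01,0,-0.05,0,-0.9],[-0.02,0,-0.15,0,-0.9],[-0.03,0,-0.3,0,-0.9],[-0.03,0,-0.45,0,-0.9],[-0.03,0,-0.55,0,-0.9],[-0.2,0,-0.6,0,-0.9],[-0.4,0,-0.6,0,-0.9],[-0.6,0,-0.6,-0.15,-0.9],[-0.8,0,-0.6,-0.3,-0.9],[-0.95,0,-0.6,-0.4,-0.9],[-1,0,-0.6,-0.5,-0.9],[-1,0,-0.6,-0.5,-0.9]]}}

```text
clock: 18.98
position: [0.5046, -0.0686, 0.3399]
ee_rot: [0.713, 0.702, -0.0, 0.0]
ft_force: [0.8, 1.2, -1.6]
grip_width: 0.506
grasp_force: 35.7
```

```bash
python3 plan.py .53 -.20 .13 90
```

```text
clk 18.98 pos [ 0.5046 -0.0686  0.3399] yaw 89.1 shift [-0.873  0.182  1.4  ] spin -0.03 tilt [ 0. -0. -1.] F [ 0.8  1.2 -1.6] w 0.506 g 35.7 q7 [ 0.55  0.07 -0.53  1.6   0.04  1.48  0.  ]
```

Call:
{"op": "carry_out", "data": {"deltas": [[-0.1,0.02,0,0,-0.9],[-0.3,0.06,0,0,-0.9],[-0.5,0.1,0.05,0,-0.9],[-0.7,0.15,0.2,0,-0.9],[-0.85,0.18,0.4,0,-0.9],[-0.88,0.18,0.6,0,-0.9],[-0.88,0.18,0.8,0,-0.9],[-0.88,0.18,0.95,0,-0.9],[-0.88,0.18,1,0,-0.9],[-0.88,0.18,1,0,-0.9]]}}

```text
clock: 20.23
position: [0.5301, -0.2007, 0.1897]
ee_rot: [0.712, 0.702, -0.0, -0.0]
ft_force: [-0.9, -0.6, -0.9]
grip_width: 0.505
grasp_force: 35.7
```

```bash
python3 plan.py .53 -.20 .0465 90; python3 sag.py
```

```text
clk 20.23 pos [ 0.5301 -0.2007  0.1897] yaw 89.2 shift [ 0.004 -0.     0.955] spin -0.027 tilt [-0.  0. -1.] F [-0.9 -0.6 -0.9] w 0.505 g 35.7 q7 [ 0.65  0.28 -0.43  1.68  0.12  1.2   0.17]
[(np.float64(0.01), 0.073), (np.float64(0.025), 0.0858), (np.float64(0.04), 0.0983), (np.float64(0.055), 0.108)]
slope deg 38.07278187399087
```

Call:
{"op": "carry_out", "data": {"deltas": [[0,0,0.15,0,-0.9],[0,0,0.35,0,-0.9],[0,0,0.48,0,-0.9],[-0.05,0,0.53,0,-0.9],[-0.1,0,0.57,0,-0.9],[-0.15,0,0.62,0,-0.9],[-0.2,0,0.68,0,-0.9],[-0.25,0,0.75,0,-0.9],[-0.28,0,0.8,0,-0.9],[-0.3,0,0.83,0,-0.9],[-0.3,0,0.83,0,-0.9]]}}

```text
clock: 21.65
position: [0.529, -0.2452, 0.0645]
ee_rot: [0.712, 0.702, -0.0, -0.001]
ft_force: [-1.3, -1.3, -0.3]
grip_width: 0.508
grasp_force: 34.9
```

```bash
python3 plan.py .53 -.255 .0465 90; python3 sag.py
```

```text
clk 21.65 pos [ 0.529  -0.2452  0.0645] yaw 89.2 shift [-0.065  0.008  0.12 ] spin -0.026 tilt [-0.001  0.001 -1.   ] F [-1.3 -1.3 -0.3] w 0.508 g 34.9 q7 [ 0.67  0.45 -0.39  1.75  0.2   0.98  0.2 ]
[(np.float64(0.01), 0.0464), (np.float64(0.025), 0.0487), (np.float64(0.04), 0.0508), (np.float64(0.055), 0.0529), (np.float64(0.07), 0.0551), (np.float64(0.085), 0.0573), (np.float64(0.1), 0.0593), (np.float64(0.115), 0.0632), (np.float64(0.13), 0.0632)]
slope deg 8.35012362210904
```

Call:
{"op": "carry_out", "data": {"deltas": [[-0.02,0,0.04,0,-0.9],[-0.04,0,0.08,0,-0.9],[-0.05,0,0.11,0,-0.9],[-0.05,0,0.12,0,-0.9],[-0.05,0,0.12,0,-0.9]]}}

```text
clock: 22.32
position: [0.5292, -0.2532, 0.048]
ee_rot: [0.712, 0.702, -0.0, 0.0]
ft_force: [-5.1, 1.7, 13.8]
grip_width: 0.508
grasp_force: 35.9
```

```bash
python3 plan.py .53 -.255 .0465 90; python3 sag.py
```

```text
clk 22.32 pos [ 0.5292 -0.2532  0.048 ] yaw 89.2 shift [-0.012  0.005  0.01 ] spin -0.027 tilt [-0.    -0.001 -1.   ] F [-5.1  1.7 13.8] w 0.508 g 35.9 q7 [ 0.68  0.48 -0.38  1.75  0.21  0.95  0.2 ]
[(np.float64(0.01), 0.0431), (np.float64(0.025), 0.0432), (np.float64(0.04), 0.0432), (np.float64(0.055), 0.0432), (np.float64(0.07), 0.0432), (np.float64(0.085), 0.0433), (np.float64(0.1), 0.0432), (np.float64(0.115), 0.0457), (np.float64(0.13), 0.0463)]
slope deg 1.298481989025377
```

Level (floor readings constant at 43.2 mm). Release, wait, lift.

Call:
{"op": "carry_out", "data": {"deltas": [[0,0,0,0,1],[0,0,0,0,1],[0,0,0,0,1],[0,0,0,0,1],[0,0,0,0,1],[0,0,0,0,1],[0,0,-0.2,0,1],[0,0,-0.5,0,1],[0,0,-0.8,0,1],[0,0,-1,0,1],[0,0,-1,0,1]]}}

```text
clock: 23.75
position: [0.5304, -0.2534, 0.1998]
ee_rot: [0.712, 0.702, 0.001, 0.002]
ft_force: [-0.0, -0.2, -0.7]
grip_width: 0.998
grasp_force: 0.0
```

```bash
python3 plan.py .53 -.255 .198 90; python3 - <<'E'
from h import *
np.set_printoptions(precision=4,suppress=True)
c=camera("wrist"); W=cloud(c); x,y,z=[W[...,i] for i in range(3)]
m=(abs(x-.53)<.08)&(y>-.28)&(y<-.1)&(z>.001)&(z<.012); P=W[m]; print("floor",len(P))
A=np.c_[P[:,:2],np.ones(len(P))]; k=np.linalg.lstsq(A,P[:,2],rcond=None)[0]; print("slopes",k, "mean",P.mean(0))
# lens
for n in ["top","scene"]:
    c=camera(n); W=cloud(c)
    P=[]
    ux=np.array([np.cos(-.2805),np.sin(-.2805)]); uy=np.array([-ux[1],ux[0]])
    d=W[...,:2]-[.5604,.1291]; sx,sy=d@ux,d@uy
    m=(sx>.15)&(sx<.45)&(abs(sy)<.06)&(W[...,2]>.06)
    dark=c["img"].max(2)<70
    for nm,mm in (("all",m),("dark",m&dark&(sx<.3))):
        if mm.sum(): print(n,nm,mm.sum(),"sx",np.percentile(sx[mm],[0,2,50,98]),"sy",np.percentile(sy[mm],[2,50,98]),"z",np.percentile(W[...,2][mm],[0,2,50,98,100]))
    if n=="top": print(c["img"][90:96,275:285].max(2))
    print([ (round(b["conf"],2),b["position"]) for b in boxes_of("pellet0",c)])
    save("L"+n,c,np.s_[60:130,250:330] if n=="top" else np.s_[190:270,400:480],4)
E
```

```text
clk 23.75 pos [ 0.5304 -0.2534  0.1998] yaw 89.2 shift [-0.011 -0.003  0.012] spin -0.027 tilt [ 0.004 -0.002 -1.   ] F [-0.  -0.2 -0.7] w 0.998 g 0.0 q7 [ 0.71  0.31 -0.41  1.62  0.13  1.23  0.26]
floor 21133
slopes [ 0.0008 -0.0059  0.0017] mean [ 0.5302 -0.1804  0.0032]
top all 600 sx [0.2165 0.2197 0.2746 0.3189] sy [-0.0149  0.0013  0.0295] z [0.0669 0.1029 0.1253 0.2189 0.2213]
top dark 75 sx [0.2172 0.2199 0.2303 0.2996] sy [-0.013  -0.0019  0.0156] z [0.0938 0.1032 0.1151 0.1256 0.1277]
[[88 80 79 79 74 73 66 57 52 54]
 [94 89 88 82 83 77 70 62 57 53]
 [98 84 81 80 82 80 71 67 63 63]
 [95 84 74 73 77 76 77 74 69 70]
 [90 77 72 72 72 72 71 72 73 76]
 [87 75 70 70 70 69 71 72 75 84]]
[(0.61, [0.586, 0.1445, 0.1323]), (0.56, [0.559, 0.1883, 0.1328]), (0.5, [0.5904, 0.1776, 0.1306]), (0.39, [0.5486, 0.1549, 0.1318])]
scene all 751 sx [0.2171 0.2234 0.2896 0.3233] sy [-0.0181 -0.0044  0.0181] z [0.061  0.0715 0.1234 0.2174 0.2225]
scene dark 63 sx [0.2171 0.2176 0.2276 0.2994] sy [-0.0158 -0.0071  0.0104] z [0.0922 0.0945 0.1108 0.1243 0.1246]
[(0.58, [0.5531, 0.1485, 0.1338]), (0.41, [0.5895, 0.1785, 0.1297])]
```

Call:
{"op": "carry_out", "data": {"deltas": [[0.15,0,-0.2,-0.2,0],[0.45,0,-0.45,-0.5,0],[0.75,0,-0.47,-0.8,0],[1,0,-0.47,-1,0],[1,0,-0.47,-1,0]]}}

```text
clock: 24.62
position: [0.5312, -0.0993, 0.2668]
ee_rot: [0.503, 0.864, 0.0, -0.001]
ft_force: [-0.3, -0.9, -0.3]
grip_width: 0.498
grasp_force: 0.0
```

```bash
python3 plan.py .4951 .2582 .27 163.9; python3 - <<'E'
from h import *
np.set_printoptions(precision=4,suppress=True)
ux=np.array([np.cos(-.2805),np.sin(-.2805)]); uy=np.array([-ux[1],ux[0]])
for n in ["top","scene"]:
    c=camera(n); W=cloud(c); d=W[...,:2]-[.5604,.1291]; sx,sy=d@ux,d@uy
    for a in np.arange(.212,.25,.006):
        m=(sx>a)&(sx<a+.006)&(abs(sy)<.03)&(W[...,2]>.05)
        if m.sum()>2: print(n,round(a,3),m.sum(),"z",np.percentile(W[...,2][m],[0,10,50,90,100]),"sy",sy[m].min(),sy[m].max())
E
```

```text
clk 24.62 pos [ 0.5312 -0.0993  0.2668] yaw 119.5 shift [ 2.192  0.966 -0.019] spin -1.478 tilt [-0.001  0.001 -1.   ] F [-0.3 -0.9 -0.3] w 0.498 g 0.0 q7 [ 0.61  0.18 -0.57  1.64  0.1   1.35  0.54]
top 0.212 5 z [0.1072 0.108  0.1126 0.1149 0.115 ] sy -0.0035309501916595 0.015122437437304782
top 0.218 29 z [0.0888 0.102  0.1111 0.1162 0.1201] sy -0.00978446894274374 0.01598181065129091
top 0.224 21 z [0.1038 0.1066 0.1132 0.1168 0.1182] sy -0.010607917300788043 0.018045699850251312
top 0.23 23 z [0.107  0.1087 0.1163 0.1188 0.1202] sy -0.00989472178565741 0.017159542906224342
top 0.236 40 z [0.105  0.1149 0.122  0.1271 0.1284] sy -0.01395953744711976 0.020350146341003253
top 0.242 33 z [0.0933 0.1096 0.125  0.128  0.1305] sy -0.014243121607323926 0.021704997849327667
top 0.248 32 z [0.0981 0.1237 0.1266 0.1301 0.1321] sy -0.014354943475794026 0.021420891785939592
scene 0.218 18 z [0.0941 0.0996 0.1085 0.1144 0.1167] sy -0.010095035293058365 0.007713383858486709
scene 0.224 19 z [0.0881 0.1004 0.1143 0.1165 0.1177] sy -0.012999578503193858 0.010424127624601622
scene 0.23 17 z [0.096  0.099  0.1105 0.1177 0.119 ] sy -0.013074125848792013 0.006273795538341559
scene 0.236 20 z [0.0978 0.1005 0.1176 0.124  0.1261] sy -0.016136150300150566 0.011728977604558904
scene 0.242 28 z [0.0925 0.1047 0.1228 0.1271 0.1297] sy -0.016380201468546244 0.016598672736270345
scene 0.248 32 z [0.0936 0.0991 0.1236 0.1286 0.1299] sy -0.016918496474531218 0.017922987838232908
```

Call:
{"op": "carry_out", "data": {"deltas": [[0.15,0.07,0,-0.15,0],[0.45,0.2,0,-0.4,0],[0.75,0.33,0,-0.6,0],[1,0.45,0,-0.75,0],[1,0.45,0,-0.75,0]]}}

```text
clock: 25.35
position: [0.5163, 0.0647, 0.2675]
ee_rot: [0.325, 0.946, 0.0, -0.0]
ft_force: [0.0, -0.4, 0.1]
grip_width: 0.496
grasp_force: 0.0
```

```bash
python3 plan.py .4951 .2582 .27 163.9
```

```text
clk 25.35 pos [0.5163 0.0647 0.2675] yaw 142.1 shift [ 0.904  0.931 -0.015] spin -0.726 tilt [-0.     0.001 -1.   ] F [ 0.  -0.4  0.1] w 0.496 g 0.0 q7 [ 0.45  0.16 -0.73  1.68  0.1   1.34  0.62]
```

Call:
{"op": "carry_out", "data": {"deltas": [[0.15,0.15,0,-0.15,0],[0.4,0.4,0,-0.35,0],[0.65,0.65,0,-0.55,0],[0.9,0.93,0,-0.73,0],[0.9,0.93,0,-0.73,0],[0.9,0.93,0,-0.73,0]]}}

```text
clock: 26.1
position: [0.4977, 0.2536, 0.2671]
ee_rot: [0.143, 0.99, -0.0, -0.0]
ft_force: [0.6, -0.6, -0.1]
grip_width: 0.5
grasp_force: 0.0
```

```bash
python3 plan.py .4951 .2582 .168 163.9; python3 - <<'E'
from h import *
c=camera("wrist"); save("b1",c); W=cloud(c)
for o in outline_of("ball",c)[:1]:
    P=W[o["region"]]; P=P[P[:,2]>.15]
    r=np.linalg.lstsq(np.c_[2*P,np.ones(len(P))],(P**2).sum(1),rcond=None)[0]
    print(o["conf"],len(P),np.median(P,0),P.min(0),P.max(0),"sphere",r[:3],np.sqrt(r[3]+(r[:3]**2).sum()))
E
```

```text
clk 26.1 pos [0.4977 0.2536 0.2671] yaw 163.6 shift [0.025 0.025 0.66 ] spin -0.01 tilt [-0.001 -0.    -1.   ] F [ 0.6 -0.6 -0.1] w 0.5 g 0.0 q7 [ 0.18  0.29 -0.88  1.58  0.22  1.38  0.57]
0.8 817 [0.49196014 0.25923596 0.17382623] [0.48126373 0.24510912 0.16083583] [0.50877742 0.2719567  0.17882241] sphere [0.49504249 0.25851927 0.16426941] 0.013576201749007623
```

View pics/b1.png

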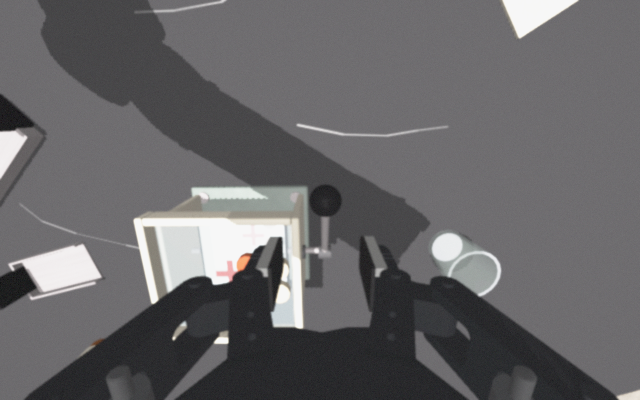

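The ball is at (325,200), between the half-open fingers, at (0.495, 0.258, 0.163). Descend and grip.

Call:
{"op": "carry_out", "data": {"deltas": [[0.025,0.025,0.1,-0.01,0],[0.025,0.025,0.3,-0.01,0],[0.025,0.025,0.5,-0.01,0],[0.025,0.025,0.6,-0.01,0],[0.025,0.025,0.66,-0.01,0],[0.025,0.025,0.66,-0.01,0],[0.025,0.025,0.66,-0.01,0]]}}

```text
clock: 27.08
position: [0.4954, 0.259, 0.1694]
ee_rot: [0.14, 0.99, 0.0, 0.001]
ft_force: [0.8, 0.1, -0.5]
grip_width: 0.501
grasp_force: 0.0
```

```bash
python3 plan.py .4951 .2584 .168 163.9
```

```text
clk 27.07 pos [0.4954 0.259  0.1694] yaw 163.9 shift [ 0.001 -0.005  0.009] spin -0.0 tilt [ 0.001  0.    -1.   ] F [ 0.8  0.1 -0.5] w 0.501 g 0.0 q7 [ 0.15  0.37 -0.85  1.71  0.3   1.19  0.51]
```

Call:
{"op": "carry_out", "data": {"deltas": [[0,0,0.01,0,-1],[0,0,0.01,0,-1],[0,0,0.01,0,-1],[0,0,0.01,0,-1],[0,0,0.01,0,-1],[0,0,0.01,0,-1]], "force": 30}}

```text
clock: 27.82
position: [0.4948, 0.2584, 0.1678]
ee_rot: [0.14, 0.99, -0.001, 0.0]
ft_force: [-4.8, -4.1, 7.6]
grip_width: 0.303
grasp_force: 29.0
```

```bash
python3 plan.py .5778 .2345 .207 163.9
python3 -c "
import numpy as np
m=np.linspace(0,.69,12)
x=-140*np.sin(.78-m);z=140*np.cos(.78-m)
print(np.round(np.c_[-(x-x[0])/150,-(z-z[0])/150],3).tolist())"
```

```text
clk 27.82 pos [0.4948 0.2584 0.1678] yaw 163.9 shift [-0.576 -0.    -0.261] spin -0.0 tilt [ 0.    -0.001 -1.   ] F [-4.8 -4.1  7.6] w 0.303 g 29.0 q7 [ 0.14  0.37 -0.85  1.71  0.3   1.19  0.5 ]
[[-0.0, -0.0], [-0.043, -0.04], [-0.088, -0.077], [-0.136, -0.111], [-0.185, -0.142], [-0.237, -0.17], [-0.29, -0.195], [-0.344, -0.216], [-0.4, -0.234], [-0.457, -0.248], [-0.514, -0.259], [-0.573, -0.266]]
```

Call:
{"op": "carry_out", "data": {"deltas": [[-0.02,0,-0.02,0,-1],[-0.043,0,-0.04,0,-1],[-0.088,0,-0.077,0,-1],[-0.136,0,-0.111,0,-1],[-0.185,0,-0.142,0,-1],[-0.237,0,-0.17,0,-1],[-0.29,0,-0.195,0,-1],[-0.344,0,-0.216,0,-1],[-0.4,0,-0.234,0,-1],[-0.457,0,-0.248,0,-1],[-0.514,0,-0.259,0,-1],[-0.573,0,-0.266,0,-1],[-0.573,0,-0.266,0,-1],[-0.573,0,-0.266,0,-1]]}}

```text
clock: 29.58
position: [0.5775, 0.2347, 0.207]
ee_rot: [0.14, 0.99, -0.0, -0.0]
ft_force: [-3.5, -4.1, 0.8]
grip_width: 0.307
grasp_force: 30.1
```

```bash
python3 plan.py .5778 .2345 .207 163.9
python3 - <<'E'
from h import *
ux=np.array([np.cos(-.2805),np.sin(-.2805)]); uy=np.array([-ux[1],ux[0]])
o=manip.get_obs(); print("stand-frame tcp",(o["position"][:2]-[.5604,.1291])@np.c_[ux,uy], o["position"][2]-.003)
c=camera("wrist"); s=camera("scene")
for q in ["ball","lens"]:
  for k in (c,s):
    for b in boxes_of(q,k)[:1]:
      p=np.array(b["position"]); print(q,round(b["conf"],2),p,"stand",(p[:2]-[.5604,.1291])@np.c_[ux,uy])
print([(round(b["conf"],2),b["position"]) for b in boxes_of("pellet0",s)+boxes_of("pellet0",c)])
a=cv2.resize(c["img"][:,:,::-1],None,fx=.62,fy=.62); b=cv2.resize(s["img"][90:250,300:490,::-1],(294,248))
cv2.imwrite("pics/f.png",np.hstack([a,b]))
E
```

```text
clk 29.57 pos [0.5775 0.2347 0.207 ] yaw 163.9 shift [-0.002 -0.001 -0.   ] spin -0.0 tilt [-0. -0. -1.] F [-3.5 -4.1  0.8] w 0.307 g 30.1 q7 [ 0.14  0.47 -0.8   1.49  0.35  1.32  0.6 ]
stand-frame tcp [-0.01277158  0.10622469] 0.20398866365216575
ball 0.92 [0.5624 0.2371 0.214 ] stand [-0.02797647  0.10433272]
ball 0.22 [0.5758 0.0966 0.1086] stand [ 0.0237953  -0.02696653]
lens 0.94 [0.8258 0.0454 0.12  ] stand [ 0.27819859 -0.00695645]
[(0.59, [0.5888, 0.1762, 0.1293]), (0.57, [0.562, 0.1802, 0.1318]), (0.44, [0.59, 0.1397, 0.1329]), (0.41, [0.5523, 0.1532, 0.1342]), (0.97, [0.5488, 0.1607, 0.1305]), (0.93, [0.5609, 0.1884, 0.1324]), (0.93, [0.5836, 0.1507, 0.1304]), (0.62, [0.5886, 0.1804, 0.1304])]
```

View pics/f.png

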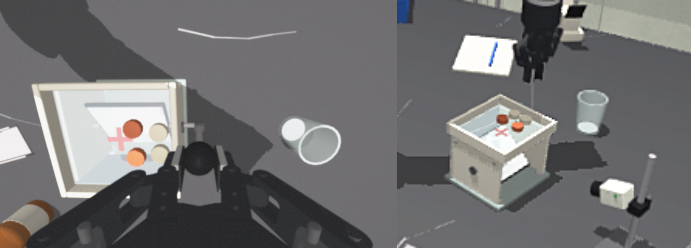

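The ball is held at (200,158) in the left panel, with the mirror tilted, the camera in place and all four pellets in the dish at (131,130), (158,132), (137,157) and (158,155). Handing in.

```bash
python3 -c "
from h import *
print(ticket.hand_in())"
```

```text
the job is handed in; nothing more can be done
None
```

I handed the job in with the four pellets in the dish, the empty tray level on the bench and let go, and the fingers holding the ball with the mirror at about 0.69 rad; the hand-in returned no pass or fail result, and I worked that angle out from the measured lens position rather than seeing the reflection.

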